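# Load the autoclave crate and set the bottle's cap for venting

### The arm

A 7-joint arm with a two-finger parallel gripper is mounted at the origin on the work surface. World frame = base frame: x ahead of the robot, y to its left, z up, the work surface at z = 0. Lengths are in mm, angles in rad, forces in N, time in s.
With the tool pointing down it reaches from about 400 to 875 mm from the base axis. Payload 4.4 kg.
Tool frame: the origin (TCP) lies at the very end of the fingers, on their centre line; the grasp point (between the pads) lies 19 mm behind it; z points along the fingers, x is the direction in which the jaws open and shut, and the axes are right-handed (so a half turn about z gives the same grasp; the last joint's range is limited). The gripper opens to 85 mm and grips with 20 to 120 N. Pads are 22 mm wide; open, the fingers measure 114 mm over their backs; the gripper's body (76 mm by 85 mm) begins 54 mm behind the grasp point. The pads swing forward as they close: fully open they stand 13 mm farther back than shut.
Start: joints at [-0.066, 0.628, 0.038, 1.517, -0.027, 0.996, -0.02], TCP at [650.014, 0.027, 231.313] pointing down, gripper open.
Joint ranges: [-3.06, 3.06], [-0.37, 2.12], [-1.25, 1.32], [0.18, 2.47], [-1.1, 4.24], [0.23, 1.98], [-2.94, 2.94]. Speed limits (rad/s): [2.57, 2.57, 3.14, 3.14, 3.14, 3.14, 3.14].

### API

Orientations are given as a rotation vector (axis times angle).
In Python, from plant import arm, hand, optics, telemetry gives the robot as it stands. Calls block until the motion is done:
- arm.reach(position, orientation): joint-space move of the TCP to a pose.
- arm.movel(position, rot=None, rate=150, contact_N=None): straight line of the TCP; rot=None keeps the orientation; rate is the mean speed in mm/s. With contact_N (N) it stops when the force on the tool has changed by that much, and returns True; else False.
- arm.move_j(angles): joint-space move.
- hand.release() and hand.gripper_close(): open the fingers fully, or close them until they stop; the grip force is fixed at half the most.
- arm.sleep(seconds).
- arm.solve_ik(position, orientation): joint angles nearest the present ones, or None.
- optics.camera(name): name is "scene" or "side" or "wrist"; returns a dict with "img" (384x512x3 uint8, red, green, blue), "range_z" (384x512 float32, mm along the optical axis (not along the pixel's ray), 0 where there is no reading), "camera_matrix" (3x3 intrinsics, pixels), "k1" (the pictures are not rectified: a ray, as slopes to the right and down, at radius r is drawn at 1 + k1 r^2 times it, then the intrinsics apply), "rvec" (rotation vector, rad) and "tvec" (3), from world to camera coordinates, as OpenCV has them. Camera axes: x right, y down, z forward; pixel columns grow to the right and rows downward; lengths in mm; the calibration is good to about 2 mm. A picture is of the moment at which its call begins.
A pose or a line that the arm cannot do raises arm.PlanningError and nothing moves.
- arm.finish_job(): hands the job in, once; it reports no verdict.
Readings, each from a call of its own:
- telemetry.current_time(): time.
- telemetry.current_joints(): joint angles.
- telemetry.current_joint_velocities(): joint speeds.
- telemetry.current_joint_efforts(): joint torques, N m.
- telemetry.current_tcp_pos(): TCP position.
- telemetry.current_ee_rot(): TCP orientation.
- telemetry.current_wrist_force(): force on the tool from outside, world axes, zero at the start.
- telemetry.current_ft_torque(): the same for the moment, N m.
- telemetry.current_gripper_width(): finger opening in mm.
Only numpy, scipy, OpenCV 4.12 (cv2) and the standard library are available. Lean on these libraries where they do the work, as an engineer would, in place of code of your own. Each camera call takes 0.05 s, during which the arm holds its last target. There are 200 camera calls.

### The job

Get this crate ready for the autoclave: stand the two lidded jars that are out on the bench upright in the crate's two empty cells, one in each, setting them down gently, and leave everything else where it stands. Then screw the cap of the big bottle in the crate on (clockwise) until it bottoms out, and back it off a quarter turn so that steam can get out. Finish while still gripping the cap there, without letting go, so that I can tape it.

Things in the scene. Friction and masses are not known exactly. Their poses are not given: they have to be found in the camera images.
- crate: Steel autoclave crate, fixed to the bench: 2 x 3 square cells at 88 mm pitch (84 mm clear), walls and dividers 4 mm thick with their tops 45 mm above the bench, floor 4 mm thick. Origin at the centre of its underside; its y axis runs along the three-cell side, x along the two-cell side (cell centres at x = -44 or +44 mm and y = -88, 0 or +88 mm). The big bottle stands in the cell at x = -44, y = +88 mm; three jars stand in other cells; two cells are empty.
- empty_a_floor (a point): Centre of the floor of one empty cell (4 mm above the bench), marked by a thin dark square pad with no height to speak of. Which cells are empty changes from start to start.
- empty_b_floor (a point): Centre of the floor of the other empty cell, likewise.
- jar_a_mid (a point): Closed glass jar with a white screw lid (a plain upright cylinder 46 mm across, lid 47 mm across, 80 mm tall, about 0.16 kg) standing on the bench, to go into an empty cell; this point is its centre, half-way up (40 mm above its foot), z along its axis.
- jar_b_mid (a point): The second jar on the bench, the same; either jar may go into either cell.
- cap_mid (a point): Centre of the big bottle's cap: a white ribbed screw cap, 51 mm across and 27 mm tall, axis upright, with a thin grey rib on its top running from the centre outward (it points along the crate's +x when the cap is bottomed out); its top is about 125 mm above the bench, well above the jars. The bottle (62 mm across) is wedged fast in its cell, so it does not turn.
- cap (a joint): Turn of the cap on its thread, rad: 0 = bottomed out (a hard stop), growing as it is unscrewed (anticlockwise from above). It starts loosely threaded on, 1.2 to 2.6 rad short of the bottom; it sinks 0.64 mm per rad as it is screwed down, takes about 0.06 N m to turn, and stays where it is left.
- stock_a_mid (a point): Centre of a jar like the others that already stands in a crate cell; leave it there.
- stock_b_mid (a point): Centre of a jar like the others that already stands in a crate cell; leave it there.
- stock_c_mid (a point): Centre of a jar like the others that already stands in a crate cell; leave it there.
- dropper: Amber dropper bottle, 34 mm across, 85 mm tall, on the bench; leave it. Origin under its centre.
- dishes: Stack of flat round dishes, 92 mm across, 30 mm tall, on the bench; leave it. Origin under its centre.
- slidebox: Flat blue slide box, 200 x 140 x 45 mm, on the bench; leave it. Origin under its centre.
- scoop: Small metal scoop (spoon) lying on the bench, 150 mm long; leave it. Origin under its middle.
- tipbox: Grey box of pipette tips, 85 x 120 x 60 mm; leave it. Origin under its centre.
- tweezers: Steel tweezers lying on the bench, 110 mm long; leave them. Origin under their middle.
- jar_a: The jar of point jar_a_mid; origin at the centre of its foot.
- jar_b: The jar of point jar_b_mid; origin at the centre of its foot.
Not all that is in view belongs to the job. What is shaped like the jar_a but green, red or yellow is not meant.

How it is judged (in metres and radians):
On the way, in this order (a step that is already met when the one before it is completed fails the run):
1. both jars stand upright in the two empty cells, one in each, let go (((horizontal distance between jar_a_mid and empty_a_floor below 0.032 m and horizontal distance between jar_b_mid and empty_b_floor below 0.032 m) or (horizontal distance between jar_a_mid and empty_b_floor below 0.032 m and horizontal distance between jar_b_mid and empty_a_floor below 0.032 m)) and height (world z) of each of jar_a_mid, jar_b_mid below 0.05 m and angle between each of jar_a_mid, jar_b_mid's own z axis and vertical below 0.12 rad and linear speed of each of jar_a, jar_b below 0.03 m/s and contact force between each of jar_a, jar_b and the fingers below 0.1 N), for 0.2 s.
2. the cap is screwed on until it bottoms out (value of joint cap below 0.07 rad), for 0.1 s.
3. the cap is backed off a quarter turn (value of joint cap between 1.27 and 1.87 rad), for 0.2 s.
At the end, for the whole second after the job is handed in: Both jars upright (7 degrees), at rest, let go, on the floors of the two once-empty cells, one in each; the crate's other jars upright; the cap, bottomed out first (within 4 degrees), 73 to 107 degrees back from the stop, still, and gripped: fingers around its axis (20 mm), pressing over 2 N (all of step 1 and all of step 3 and contact force between cap_c0 and the fingers above 2 N and horizontal distance between the grasp point and cap_mid below 0.02 m and velocity of joint cap between -0.05 and 0.05 rad/s and angle between each of stock_a_mid, stock_b_mid, stock_c_mid's own z axis and vertical below 0.12 rad); the arm keeps its last pose, push and grip.
It fails at once if a jar is dropped or knocked: it moves faster than 0.6 m/s with no finger on it ((linear speed of jar_a above 0.6 m/s and contact force between jar_a and the fingers below 0.05 N) or (linear speed of jar_b above 0.6 m/s and contact force between jar_b and the fingers below 0.05 N)).
It fails at once if a jar being loaded is tipped by more than 45 degrees (angle between any of jar_a_mid, jar_b_mid's own z axis and vertical above 0.8 rad).
It fails at once if a jar that already stood in the crate leaves its place by more than 40 mm or tips over ((distance of stock_a_mid from where it was at the start of the episode above 0.04 m or angle between stock_a_mid's own z axis and vertical above 0.5 rad) or (distance of stock_b_mid from where it was at the start of the episode above 0.04 m or angle between stock_b_mid's own z axis and vertical above 0.5 rad) or (distance of stock_c_mid from where it was at the start of the episode above 0.04 m or angle between stock_c_mid's own z axis and vertical above 0.5 rad)).
It fails at once if a bystander on the bench is moved by more than 40 mm (distance of any of dropper, dishes, slidebox, scoop, tipbox, tweezers from where it was at the start of the episode above 0.04 m).
It also fails if it takes over 72 s, if anything falls off the work surface, if the arm or the gripper's body presses on something with over 40 N, if the wrist force passes 120 N, or if a joint passes its speed limit or range.

## Working session

There is one attempt and no reset: what is moved stays moved. The work goes in short steps, each a Python script; the robot and the scene stay as the last script left them, time stands still between calls to the robot, and variables do not carry over. Pictures are saved under pics/ and viewed, about 8 in all and at most 12, crops included, and the job is handed in when it is done.

```bash
ls; mkdir -p pics; cat > h.py <<'E'
import numpy as np, cv2
from plant import arm, hand, optics, telemetry
def cam(n):
    c=optics.camera(n); c['R']=cv2.Rodrigues(np.array(c['rvec'],float))[0]; c['t']=np.array(c['tvec'],float).ravel(); return c
def cloud(c):
    K=np.array(c['camera_matrix'],float); h,w=c['range_z'].shape
    v,u=np.mgrid[:h,:w]; xd=(u-K[0,2])/K[0,0]; yd=(v-K[1,2])/K[1,1]
    x,y=xd.copy(),yd.copy()
    for _ in range(15):
        s=1+c['k1']*(x*x+y*y); x=xd/s; y=yd/s
    z=c['range_z'].astype(float)
    P=np.stack([x*z,y*z,z],-1); W=(P-c['t'])@c['R']; W[z<=0]=np.nan
    return W
def proj(c,P):
    p=np.atleast_2d(P)@c['R'].T+c['t']; x=p[:,:2]/p[:,2:]; x=x*(1+c['k1']*(x**2).sum(1,keepdims=True))
    K=np.array(c['camera_matrix']); return x*[K[0,0],K[1,1]]+[K[0,2],K[1,2]]
def save(c,name): cv2.imwrite('pics/'+name,c['img'][:,:,::-1])
E
python3 - <<'E'
from h import *
import pickle
ims=[]
for n in ['scene','side']:
    c=cam(n); pickle.dump(c,open(n+'.pkl','wb')); ims.append(c['img'])
    print(n,-c['R'].T@c['t'],c['k1'],c['camera_matrix'][0][0])
    cv2.imwrite(f'pics/{n}0.png',cv2.resize(c['img'][:,:,::-1],(800,600)))
E
```

```text
pics
scene [1371.95179027  587.61684261 1148.42223467] -0.004415113174429662 467.78851840574134
side [-153.74347109 -819.6625654  1361.80619108] -0.05035490870034634 437.96998942726697
```

View pics/scene0.png

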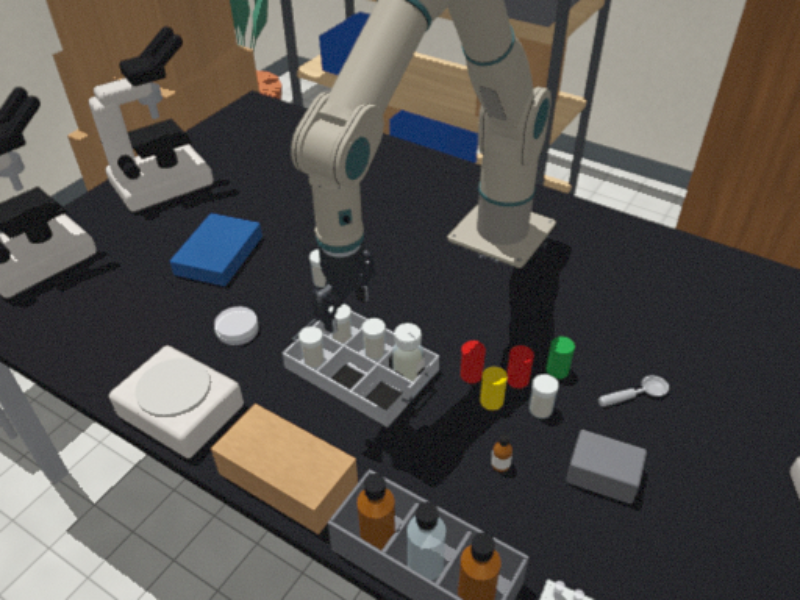

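View pics/side0.png

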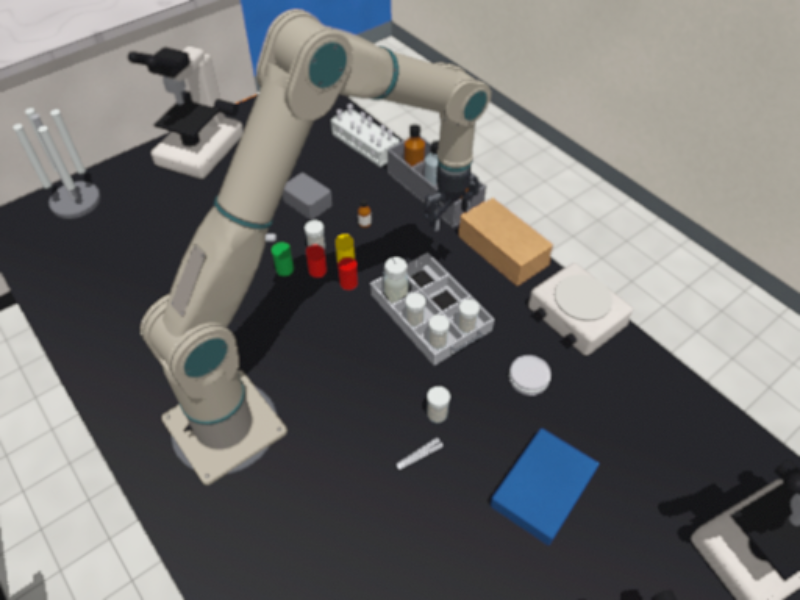

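The scene image shows the white-lid jars at about (543,396), beside the yellow and red ones, and at (316,268), behind the gripper. In the side image they are at (314,235) and (438,405). The green, red and yellow jars don't count. The empty cells are the dark pads at scene (350,375) and (385,397), and the big bottle is at (407,345). Next I'll build a top-down map and fit the positions.

```bash
python3 - <<'E'
from h import *
import pickle
from scipy import ndimage
C={n:pickle.load(open(n+'.pkl','rb')) for n in ['scene','side']}
# ortho map x 300..900 (up), y 350..-450 ; 1px=1mm
H,W=600,800
img=np.zeros((H,W,3),np.uint8); zm=np.full((H,W),-1e9)
for n,c in C.items():
    P=cloud(c); I=c['img']
    for z0,z1,lab in [(72,86,'jar/lid'),(118,132,'cap')]:
        white=(I.min(2)>130)&(I.max(2).astype(int)-I.min(2)<40)
        m=(P[...,2]>z0)&(P[...,2]<z1)&white&(P[...,0]>300)&(P[...,0]<850)&(np.abs(P[...,1])<500)
        L,k=ndimage.label(m)
        for i in range(1,k+1):
            q=P[L==i]
            if len(q)<25: continue
            top=q[q[:,2]>np.percentile(q[:,2],90)-4]
            (cx,cy),r=cv2.minEnclosingCircle(top[:,:2].astype(np.float32))
            uv=np.argwhere(L==i).mean(0)
            print(n,lab,len(q),np.round([cx,cy,r,np.percentile(q[:,2],95)],1),'mean',np.round(top.mean(0),1),'px',np.round(uv[::-1]*800/512))
    ok=np.isfinite(P[...,2])&(P[...,2]<135)&(P[...,2]>-10)
    q=P[ok];col=I[ok];o=np.argsort(q[:,2]);q=q[o];col=col[o]
    r=(850-q[:,0]).astype(int);s=(400-q[:,1]).astype(int)
    k=(r>=1)&(r<H-1)&(s>=1)&(s<W-1)
    for rr,ss,z,cc in zip(r[k],s[k],q[k,2],col[k]):
        b=zm[rr-1:rr+2,ss-1:ss+2]; mm=b<z; b[mm]=z; img[rr-1:rr+2,ss-1:ss+2][mm]=cc[::-1]
img=cv2.convertScaleAbs(img,alpha=1.3)
for g in range(300,851,50): cv2.putText(img,str(g),(0,850-g),0,.35,(0,255,255),1)
for g in range(-400,400,50): cv2.putText(img,str(g),(400-g-8,595),0,.35,(0,255,255),1); cv2.line(img,(400-g,580),(400-g,585),(0,255,255),1)
cv2.imwrite('pics/top.png',img); np.save('zm.npy',zm)
E
```

```text
scene jar/lid 42 [ 396.9 -276.7   20.3   83.2] mean [ 399.1 -280.2   80.4] px [315. 257.]
scene jar/lid 69 [ 517.4 -116.7   22.8   85.2] mean [ 518.7 -113.5   83.6] px [343. 313.]
scene jar/lid 126 [519.3 -35.2  24.7  85.7] mean [519.6 -37.4  83.6] px [373. 328.]
scene jar/lid 128 [ 608.4 -132.4   25.    85.6] mean [ 606.6 -131.2   83.6] px [310. 336.]
scene jar/lid 28 [548.1  44.8  19.7  85.6] mean [551.   46.2  83.8] px [398. 352.]
scene jar/lid 645 [ 838.4 -277.2   69.1   81.6] mean [ 820.2 -275.9   79. ] px [183. 375.]
scene jar/lid 163 [470.8 325.1  25.1  83.1] mean [471.2 324.1  80.4] px [545. 384.]
scene cap 167 [531.6  53.8  25.4 127.9] mean [530.8  53.6 125.3] px [407. 333.]
side jar/lid 83 [466.4 322.   24.9  84.2] mean [469.8 321.8  82. ] px [313. 227.]
side jar/lid 52 [525.8  39.8  24.6  85.6] mean [518.4  33.7  83.9] px [396. 283.]
side jar/lid 433 [ 841.8 -280.3   67.2   83.2] mean [ 819.7 -281.6   80.6] px [575. 303.]
side jar/lid 86 [518.7 -41.7  25.6  85.4] mean [517.4 -41.4  83.5] px [415. 302.]
side jar/lid 96 [ 605.  -134.2   23.3   85.5] mean [ 604.7 -133.3   83.8] px [468. 308.]
side jar/lid 103 [ 519.6 -127.5   25.4   85.5] mean [ 519.5 -126.4   83.6] px [439. 324.]
side jar/lid 143 [ 390.1 -274.8   23.8   83.8] mean [ 391.6 -274.1   81.2] px [438. 396.]
side cap 112 [527.5  48.5  25.4 129.6] mean [526.2  49.4 126.8] px [395. 265.]
```

View pics/top.png

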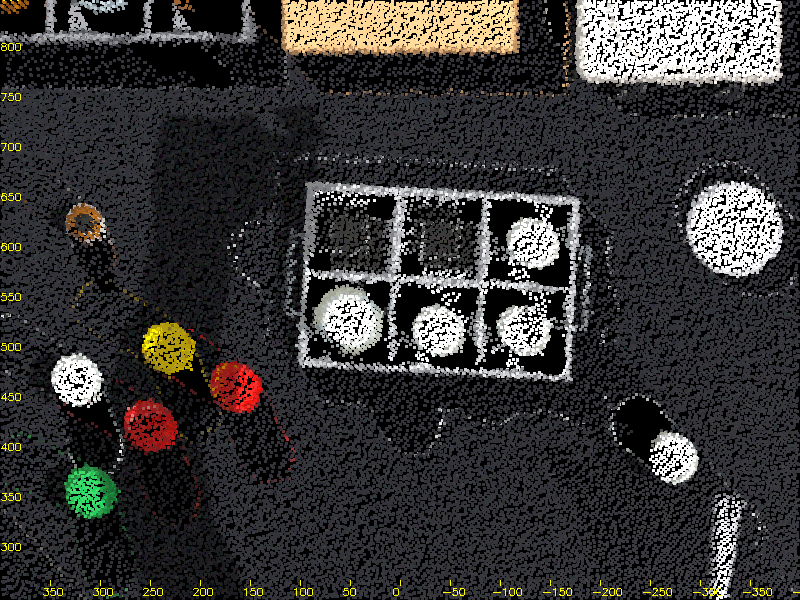

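The map shows jar_a at about (469,323), next to the red, yellow and green jars, and jar_b at about (391,-274). The empty cells are near (612,50) and (610,-43), and the cap is near (529,51). The sizes and heights match the description. I'll fit the crate, check reachability, and make an enlarged crop to confirm the two jars.

```bash
cat >> h.py <<'E'
from scipy.spatial.transform import Rotation as Ro
def rv(phi):
    c,s=np.cos(phi),np.sin(phi); return Ro.from_matrix(np.array([[c,s,0],[s,-c,0],[0,0,-1]])).as_rotvec()
E
python3 - <<'E'
from h import *
import pickle
from scipy.optimize import least_squares
C={n:pickle.load(open(n+'.pkl','rb')) for n in ['scene','side']}
lx=np.array([-88,0,88.]); ly=np.array([-132,-44,44,132.])
def fit(Q):
    def res(p):
        c,s=np.cos(p[2]),np.sin(p[2]); d=Q[:,:2]-p[:2]; a=d@[c,s]; b=d@[-s,c]
        dx=np.abs(a[:,None]-lx).min(1); dy=np.abs(b[:,None]-ly).min(1)
        o=np.maximum(np.maximum(np.abs(a)-88,np.abs(b)-132),0)
        return np.minimum(dx,dy)+o
    return min((least_squares(res,[x,y,t],loss='soft_l1',f_scale=3) for x in(560,570) for y in(-35,-45) for t in(.05,-.05)),key=lambda r:r.cost)
T={}
for n,c in C.items():
    P=cloud(c); m=(P[...,2]>42)&(P[...,2]<50)&(P[...,0]>455)&(P[...,0]<675)&(P[...,1]>-195)&(P[...,1]<110)
    Q=P[m]; r=fit(Q); print(n,len(Q),np.round(r.x,4),np.median(np.abs(r.fun)),'z',np.median(Q[:,2])); T[n]=r.x
p=np.mean(list(T.values()),0); print('crate',p)
c,s=np.cos(p[2]),np.sin(p[2]); R=np.array([[c,-s],[s,c]])
for x in(-44,44):
    for y in (88,0,-88): print((x,y),np.round(p[:2]+R@[x,y],1))
np.save('crate.npy',p)
print(telemetry.current_time())
def t(name,xyz,phi):
    for k in (0,np.pi):
        q=arm.solve_ik(list(xyz),list(rv(phi+k))); print(name,round(phi+k,2),None if q is None else np.round(q,2))
t('jarA',(469,323,44),0); t('jarB',(392,-275,44),np.pi/4); t('jarB',(392,-275,44),-np.pi/4)
for cy in (88,0):
    w=p[:2]+R@[44,cy]
    for a in (np.pi/4,-np.pi/4): t('cell%d'%cy,(*w,48),p[2]+a)
for a in np.arange(-3,3.1,.5):
    q=arm.solve_ik([529,51,108],list(rv(a))); print('cap',a,None if q is None else np.round(q,2))
a=cv2.resize(C['scene']['img'][215:275,280:380],None,fx=4,fy=4,interpolation=2)
b=cv2.resize(C['side']['img'][235:295,240:340],None,fx=4,fy=4,interpolation=2)
d=cv2.resize(C['side']['img'][155:215,220:320],None,fx=4,fy=4,interpolation=2)
cv2.imwrite('pics/crop.png',np.hstack([a,b])[:,:,::-1])
E
```

```text
scene 488 [ 5.689462e+02 -3.814350e+01 -5.150000e-02] 2.2576672086870246 z 44.72455596144279
side 360 [ 5.67556e+02 -3.96423e+01 -5.66000e-02] 2.107040026672614 z 45.349523269869756
crate [ 5.68251145e+02 -3.88928931e+01 -5.40683715e-02]
(-44, 88) [529.1  51.4]
(-44, 0) [524.3 -36.5]
(-44, -88) [ 519.6 -124.4]
(44, 88) [616.9  46.6]
(44, 0) [612.2 -41.3]
(44, -88) [ 607.4 -129.1]
0.1
jarA 0 [-0.68  0.78  0.04  1.89 -0.06  0.48 -0.6 ]
jarA 3.14 [-1.1   0.93  0.75  1.9  -0.97  0.73 -2.9 ]
jarB 0.79 [ 0.63  0.71 -0.11  2.13  0.24  0.31  1.1 ]
jarB 3.93 [ 0.32  0.75  0.34  2.14 -0.69  0.37 -1.12]
jarB -0.79 [ 0.49  0.72  0.1   2.13 -0.22  0.3  -0.01]
jarB 2.36 [ 0.84  0.75 -0.42  2.12  0.74  0.42  2.18]
cell88 0.73 [-0.06  0.82 -0.11  1.74  0.14  0.59  0.48]
cell88 3.87 [-0.45  0.9   0.56  1.75 -0.7   0.7  -1.91]
cell88 -0.84 [-0.23  0.83  0.17  1.75 -0.23  0.59 -0.75]
cell88 2.3 [ 0.16  0.87 -0.48  1.73  0.58  0.69  1.67]
cell0 0.73 [ 0.09  0.82 -0.11  1.75  0.14  0.58  0.62]
cell0 3.87 [-0.3   0.89  0.54  1.77 -0.69  0.68 -1.78]
cell0 -0.84 [-0.08  0.82  0.17  1.76 -0.23  0.58 -0.61]
cell0 2.3 [ 0.31  0.86 -0.48  1.75  0.59  0.68  1.8 ]
cap -3.0 [-0.61  0.77  0.74  1.97 -0.8   0.72 -2.37]
cap -2.5 [-0.54  0.73  0.61  1.97 -0.68  0.66 -1.99]
cap -2.0 [-0.46  0.69  0.48  1.97 -0.54  0.61 -1.62]
cap -1.5 [-0.38  0.67  0.36  1.97 -0.41  0.58 -1.25]
cap -1.0 [-0.3   0.65  0.23  1.96 -0.27  0.55 -0.88]
cap -0.5 [-0.23  0.64  0.12  1.96 -0.14  0.54 -0.51]
cap 0.0 [-0.17  0.64  0.03  1.96 -0.03  0.54 -0.12]
cap 0.5 [-0.1   0.64 -0.07  1.96  0.08  0.55  0.27]
cap 1.0 [-0.03  0.64 -0.17  1.96  0.2   0.56  0.66]
cap 1.5 [ 0.05  0.65 -0.3   1.95  0.34  0.58  1.02]
cap 2.0 [ 0.13  0.67 -0.42  1.95  0.46  0.61  1.41]
cap 2.5 [ 0.21  0.7  -0.55  1.95  0.58  0.66  1.79]
cap 3.0 [ 0.29  0.73 -0.69  1.95  0.7   0.72  2.18]
```

View pics/crop.png

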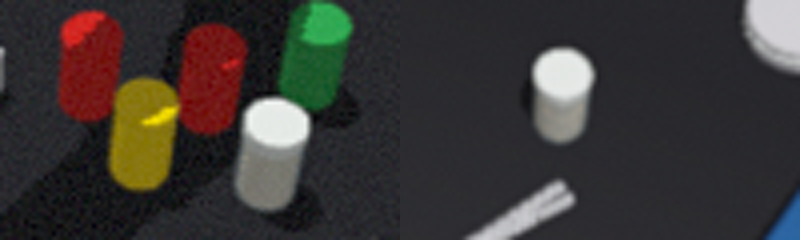

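Both crops show plain jars with white lids, one right of the yellow jar and one near the tweezers. Those are jar_a and jar_b. I'll load jar_a now.

```bash
cat >> h.py <<'E'
cr=np.load('crate.npy')
def cell(x,y):
    c,s=np.cos(cr[2]),np.sin(cr[2]); return cr[:2]+np.array([[c,-s],[s,c]])@[x,y]
def pick(xy,phi,z=44):
    arm.reach([*xy,200],list(rv(phi)))
    arm.movel([*xy,110],rate=200)
    print('pick contact',arm.movel([*xy,z],rate=100,contact_N=8),telemetry.current_tcp_pos()[2])
    hand.gripper_close(); print('w',telemetry.current_gripper_width())
    arm.movel([*xy,215],rate=150); print('lift w',telemetry.current_gripper_width(),telemetry.current_wrist_force())
def place(xy,phi):
    arm.reach([*xy,215],list(rv(phi)))
    arm.movel([*xy,62],rate=150)
    print('contact',arm.movel([*xy,44],rate=25,contact_N=5),telemetry.current_tcp_pos())
E
python3 - <<'E'
from h import *
pick((469,323.5),0.0)
place(cell(48,88),cr[2]-np.pi/4)
print(telemetry.current_time(),telemetry.current_gripper_width(),telemetry.current_wrist_force())
c=cam('side'); cv2.imwrite('pics/p1.png',cv2.resize(c['img'][130:250,200:360,::-1],(640,480)))
E
```

```text
pick contact False 44.54499610537447
w 45.44705639106115
lift w 45.49141379763956 [ 0.175653    0.30531565 -2.89415469]
contact True [620.91662082  46.43181088  48.83684182]
7.5583 45.743720161734885 [0.39120633 1.21769321 5.00654171]
```

View pics/p1.png

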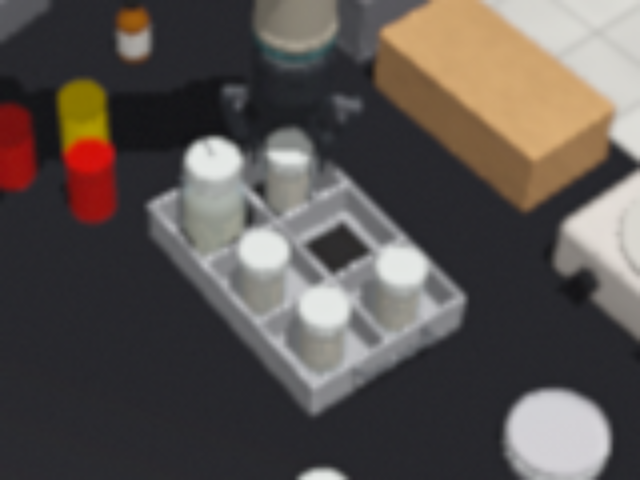

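The jar stands in the cell: contact came at TCP z 48.8, which puts its foot on the 4 mm floor, and it is upright at pixel (288,170). I'll release it and load jar_b.

```bash
python3 - <<'E'
from h import *
hand.release(); arm.sleep(0.2)
p=telemetry.current_tcp_pos(); arm.movel([p[0],p[1],200],rate=150)
pick((391.5,-275),-np.pi/4)
place(cell(46,0),cr[2]-np.pi/4)
hand.release(); arm.sleep(0.2)
p=telemetry.current_tcp_pos(); arm.movel([p[0],p[1],215],rate=150)
x=cell(-44,88); arm.reach([x[0]-110,x[1],260],list(rv(1.5)))
print(telemetry.current_time(),telemetry.current_joints(),telemetry.current_wrist_force())
import pickle
c=cam('scene'); pickle.dump(c,open('s2.pkl','wb')); d=cam('side'); w=cam('wrist')
pickle.dump(d,open('d2.pkl','wb')); pickle.dump(w,open('w2.pkl','wb'))
f=lambda i:cv2.resize(i,(400,300),interpolation=2)
cv2.imwrite('pics/p2.png',np.vstack([np.hstack([f(c['img'][185:275,175:295]),f(d['img'][150:240,220:340])]),np.hstack([f(w['img']),f(w['img'])])])[:,:,::-1])
for n,c in (('scene',c),('side',d),('wrist',w)):
    P=cloud(c);I=c['img'];white=(I.min(2)>110)&(I.max(2).astype(int)-I.min(2)<40)
    for lab,(cx,cy,z) in dict(A=(*cell(48,88),84),B=(*cell(46,0),84),cap=(*cell(-44,88),127)).items():
        m=white&(np.hypot(P[...,0]-cx,P[...,1]-cy)<38)&(np.abs(P[...,2]-z)<5)
        if m.sum()>15: print(n,lab,m.sum(),np.round(cv2.minEnclosingCircle(P[m][:,:2].astype(np.float32)),1) if 0 else (np.round(cv2.minEnclosingCircle(P[m][:,:2].astype(np.float32))[0],1),np.round(np.median(P[m][:,2]),1)))
E
```

```text
pick contact False 44.52273701468235
w 45.45313833452385
lift w 45.61769406017606 [-0.58302328  0.01152728 -1.42112239]
contact True [614.14876284 -41.24643552  48.7147323 ]
20.525 [ 0.11315727  0.28305775 -0.38103318  2.06634911  0.14285935  0.81672434
  1.1463753 ] [-0.62062393  0.47223386 -0.29831313]
scene A 147 (array([621.,  46.]), np.float64(83.8))
scene B 140 (array([615.4, -39.4]), np.float64(83.8))
scene cap 134 (array([530. ,  52.4]), np.float64(124.5))
side A 86 (array([620.4,  46.7]), np.float64(83.7))
side B 89 (array([614.1, -42.3]), np.float64(83.7))
side cap 89 (array([527.9,  48.4]), np.float64(125.6))
wrist A 922 (array([620.7,  46.5]), np.float64(83.9))
wrist B 928 (array([614.9, -38.7]), np.float64(83.8))
wrist cap 1557 (array([529.9,  51. ]), np.float64(124.6))
```

View pics/p2.png

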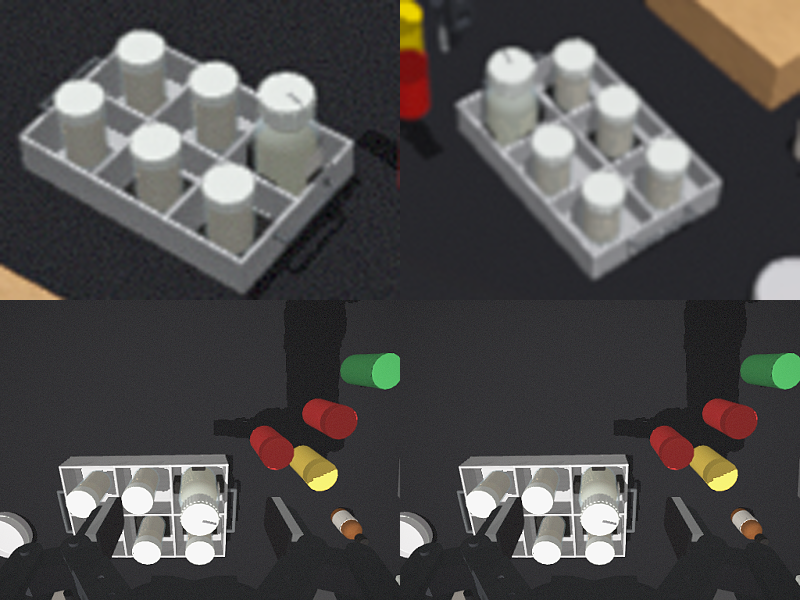

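All five jars stand upright in their cells, with A at (621,46) and B at (614.5,-41), lids at z 84. The cap centre is at (529.5,51), top at 125. In the wrist view its rib points right (+y), so the cap is about 1.5 rad open. I'll grip it and screw it down while watching the wrist moment.

```bash
cat >> h.py <<'E'
def yaw():
    m=Ro.from_rotvec(telemetry.current_ee_rot()).as_matrix(); return np.arctan2(m[1,0],m[0,0])
def rib(c,ztop=125.5):
    P=cloud(c);g=c['img'].min(2).astype(int); d=P[...,:2]-[529.5,51]; r=np.hypot(*np.moveaxis(d,-1,0))
    m=(r<20)&(r>4)&(np.abs(P[...,2]-ztop)<6); m2=m&(g<np.median(g[m])-35)
    v=d[m2].mean(0); return m2.sum(),np.arctan2(v[1],v[0])-cr[2]
E
python3 - <<'E'
from h import *
import pickle
for f in ('s2','d2','w2'):
    print(f,rib(pickle.load(open(f+'.pkl','rb'))))
X=[529.5,51]; R0=list(rv(1.7))
arm.reach([*X,190],R0); 
print('contact',arm.movel([*X,101],rate=120,contact_N=6),telemetry.current_tcp_pos())
hand.gripper_close(); print('w',telemetry.current_gripper_width(),'F',telemetry.current_wrist_force(),'T',telemetry.current_ft_torque(),'yaw',yaw())
t=telemetry.current_time()
arm.movel([*X,101-.064*2],list(rv(1.5)))
print(t,telemetry.current_time(),'F',telemetry.current_wrist_force(),'T',telemetry.current_ft_torque(),'yaw',yaw())
arm.sleep(.1); print('T',telemetry.current_ft_torque())
E
```

```text
s2 (np.int64(5), np.float64(1.8180146667675088))
d2 (np.int64(3), np.float64(1.3710557432125268))
w2 (np.int64(47), np.float64(1.28884907001639))
contact False [530.00882862  51.19599645 101.83253558]
w 48.06659895303421 F [-1.60773076 -0.6820898   6.81722498] T [ 0.01126467  0.29909097 -0.03843423] yaw 1.6999234260660554
22.575 22.925 F [-0.42738475 -0.24415341  5.78472495] T [-0.05505091  0.21892833 -0.0172126 ] yaw 1.4995297113403083
T [-0.04882291  0.17595345 -0.03406737]
```

```bash
python3 - <<'E'
from h import *
X=[529.5,51]; a=1.5; z0=101.0
while a>-0.6:
    a-=0.1; arm.movel([*X,z0-.64*(1.7-a)],list(rv(a)))
    T=telemetry.current_ft_torque()[2]; print(round(a,2),round(yaw(),3),'Tz %.3f'%T, 'Fz %.1f'%telemetry.current_wrist_force()[2])
    if abs(T)>0.7: break
print(telemetry.current_time(),telemetry.current_gripper_width())
arm.sleep(.2); print(telemetry.current_ft_torque(),yaw())
E
```

```text
1.4 1.399 Tz -0.077 Fz 5.6
1.3 1.299 Tz -0.092 Fz 4.7
1.2 1.199 Tz -0.083 Fz 6.0
1.1 1.099 Tz -0.066 Fz 6.0
1.0 0.999 Tz -0.014 Fz 6.2
0.9 0.899 Tz 0.012 Fz 5.7
0.8 0.799 Tz -0.010 Fz 5.5
0.7 0.699 Tz -0.013 Fz 5.9
0.6 0.599 Tz -0.069 Fz 6.4
0.5 0.499 Tz -0.082 Fz 5.5
0.4 0.399 Tz -0.098 Fz 5.4
0.3 0.299 Tz -0.033 Fz 6.3
0.2 0.197 Tz -0.028 Fz 6.2
0.1 0.101 Tz -0.086 Fz 6.2
-0.0 0.002 Tz 0.081 Fz 6.5
-0.1 -0.093 Tz 1.477 Fz 7.8
27.025 48.114466101225155
[-1.38819651  0.44135691  1.51997501] -0.09257749256827472
```

The moment jumped to 1.5 N m at yaw of about 0, after about 1.7 rad of turning. My rib readings were a rougher 1.3–1.8, so I'll check where the rib points before backing off.

```bash
python3 - <<'E'
from h import *
import pickle
out=[]
for n in ('scene','side','wrist'):
    c=cam(n); pickle.dump(c,open(n+'3.pkl','wb'))
    u,v=proj(c,[529.5,51,125])[0]; print(n,u,v)
    if n=='wrist': k=60
    else: k=25
    u=int(np.clip(u,k,511-k));v=int(np.clip(v,k,383-k))
    im=cv2.resize(c['img'][v-k:v+k,u-k:u+k],(260,260),interpolation=2)
    p=(proj(c,[[529.5,51,125],[529.5+20*np.cos(cr[2]),51+20*np.sin(cr[2]),125],[529.5,71,125]])-[u-k,v-k])*260/(2*k)
    im=im.copy()
    for q,col in zip(p,[(255,0,0),(0,255,0),(0,0,255)]): cv2.circle(im,tuple(int(i) for i in q),3,col,-1)
    out.append(im)
cv2.imwrite('pics/p3.png',np.hstack(out)[:,:,::-1])
E
```

```text
scene 260.3095852176088 212.1222967256682
side 252.92359425421614 169.30421181827538
wrist 246.67527677951372 279.61314242380394
```

View pics/p3.png

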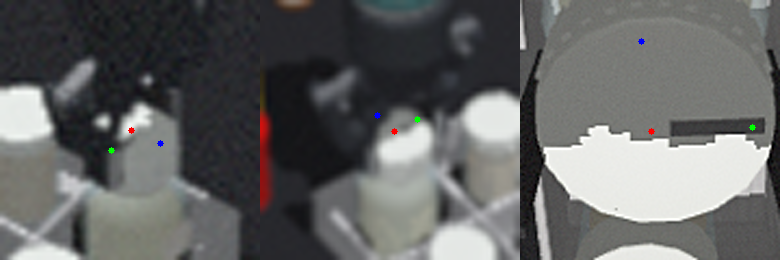

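In the wrist view the rib (670–765,128) lies exactly on the crate's +x marker, so the cap is bottomed out. Now I'll back it off a quarter turn and check the rib.

```bash
python3 - <<'E'
from h import *
X=[529.5,51]; z1=101-.64*1.7
for a in (0.45,1.0,1.53):
    arm.movel([*X,z1+.64*a],list(rv(a))); print(a,round(yaw(),3),'T',np.round(telemetry.current_ft_torque(),2))
arm.sleep(.4)
print(telemetry.current_time(),telemetry.current_gripper_width(),telemetry.current_wrist_force(),telemetry.current_tcp_pos(),np.abs(telemetry.current_joint_velocities()).max())
c=cam('wrist'); ph=cr[2]+np.pi/2
u,v=(int(i) for i in proj(c,[529.5,51,125])[0]); k=70; v=min(v,383-k)
im=cv2.resize(c['img'][v-k:v+k,u-k:u+k],(400,400),interpolation=2)
p=(proj(c,[[529.5,51,125],[529.5+20*np.cos(cr[2]),51+20*np.sin(cr[2]),125],[529.5+20*np.cos(ph),51+20*np.sin(ph),125]])-[u-k,v-k])*400/(2*k)
for q,col in zip(p,[(255,0,0),(0,255,0),(0,0,255)]): cv2.circle(im,tuple(int(i) for i in q),4,col,-1)
s=cam('scene'); im2=cv2.resize(s['img'][175:275,175:295],(400,400),interpolation=2)
cv2.imwrite('pics/p4.png',np.hstack([im,im2])[:,:,::-1])
for n,c in (('scene',s),('wrist',c)):
    P=cloud(c);I=c['img']
    for lab,x,y in (('A',48,88),('B',46,0),('s1',-44,0),('s2',-44,-88),('s3',44,-88)):
        m=(I.min(2)>90)&(np.hypot(*np.moveaxis(P[...,:2]-cell(x,y),-1,0))<38)&(np.abs(P[...,2]-84)<5)
        if m.sum()>25: print(n,lab,m.sum(),np.round(P[m].mean(0),1))
E
```

```text
0.45 0.449 T [-1.31 -0.08  0.07]
1.0 0.998 T [-1.1  -0.67  0.04]
1.53 1.527 T [-0.83 -1.06  0.05]
29.8583 48.440530849754055 [ 4.44715877 -2.60833831  2.64388872] [531.72983736  50.92825469 101.59743107] 0.003044684295169322
scene A 156 [621.2  48.4  83.5]
scene B 138 [615.3 -37.5  83.5]
scene s1 125 [519.6 -36.8  83.6]
scene s2 117 [ 521.2 -122.3   83.3]
scene s3 134 [ 608.1 -131.    83.3]
wrist A 1651 [608.   47.   83.3]
wrist B 497 [625.9 -32.4  83.7]
wrist s1 4919 [517.4 -37.4  83.4]
wrist s3 837 [ 608.2 -117.9   83. ]
```

View pics/p4.png

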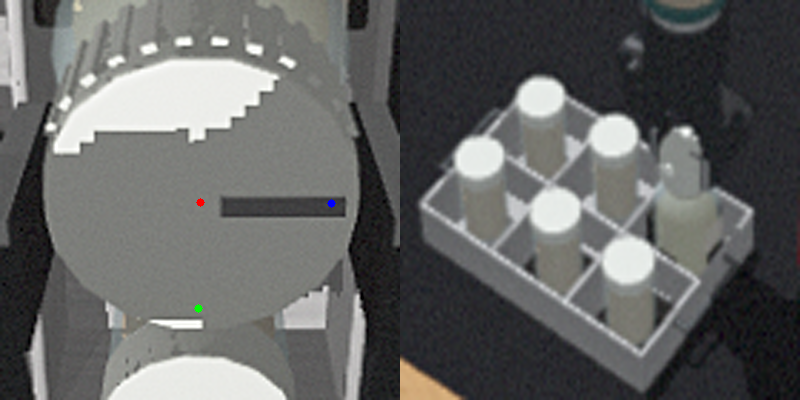

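The rib (220–345,207) lies within about 2° of the 90° marker. The cap is still gripped and still, and all five jars are upright, so I'm handing in.

```bash
python3 -c "
from h import *
print(yaw(),telemetry.current_gripper_width()); arm.finish_job(); print(telemetry.current_time())"
```

```text
1.5270299486295489 48.34665097929129
the job is handed in; nothing more can be done
the job is handed in; nothing more can be done
```

I loaded both jars and backed the cap off a quarter turn from its stop. I then handed the job in at about 30 s with the gripper still holding the cap; no verdict is reported.

- **Jars:** The two white-lidded jars went into the empty cells at crate (+44, +88) and (+44, 0). Each was lowered until light contact, at the height where its foot meets the cell floor. The last scene view shows both upright and let go, about 2–6 mm from the cell centres. The other three crate jars are upright in their cells.
- **Cap:** I screwed it clockwise about 1.7 rad until the moment jumped to 1.5 N m. In the wrist view its rib then pointed along the crate's +x, so it had bottomed out. After backing off, the rib was within about 2° of 90°, with the finger opening at 48.4 mm and the arm still.
- **Checks that disagreed:**
    - My early estimates of the cap's starting angle from the rib ranged from 1.3 to 1.8 rad, so I relied on the torque stop and the close-up wrist view instead.
    - In the last wrist view the jars were partly hidden, which put their lids up to 14 mm off; I trusted the scene camera for those.
    - At the end a small sideways force of about 5 N remained on the grip.
- **Not checked:** I didn't measure the bench items again, but the arm met no unexpected contact.

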